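True up a row of ring cases against the bench stop

ROBOT

A 6-joint arm with a two-finger parallel gripper is mounted at the origin on the work surface. World frame = base frame: x ahead of the robot, y to its left, z up, the work surface at z = 0. Lengths are in m, angles in rad, forces in N, time in s.
With the tool pointing down it reaches from about 0.25 to 0.725 m from the base axis. Payload 4 kg.
Tool frame: the origin (TCP) lies on the centre line of the jaws, within the pads' length; the fingertips stand 17 mm ahead of it and the grasp point (between the pads) lies 2 mm behind it; z points along the fingers, y is the line along which they close (so a half turn about z gives the same grasp; the last joint's range is limited). The gripper opens to 85 mm and grips with 20 to 120 N. Pads are 22 mm wide; open, the fingers measure 114 mm over their backs; the gripper's body (76 mm by 85 mm) begins 54 mm behind the grasp point. The pads swing forward as they close: fully open they stand 13 mm farther back than shut.
Start: joints at [0, 0.241, 0.005, 1.335, 0, 1.571], TCP at [0.5, -0, 0.248] pointing down, gripper open.
Joint ranges: [-2.72, 2.72], [-1.05, 1.87], [-1.09, 1.28], [-1.99, 2.15], [-1.42, 1.44], [-3.14, 3.14]. Speed limits (rad/s): [2.79, 2.79, 3.14, 3.14, 3.14, 3.14].

INTERFACE

Orientations are given as a unit quaternion [x, y, z, w].
In Python, from workcell import bot, camera, get_calibration gives the robot as it stands.
- The arm moves only by the tool apply_moves, never from a script. Its argument "steps" is a list of rows, each a list of 3 entries, a list of its own where there are three numbers: the shift along the tool's x, y, z as a fraction of full scale, then the turn, a rotation vector about the tool's x, y, z as a fraction of full scale, then the opening, from 0 (shut) to 1 (fully open). A call has exactly 8 rows; each row shifts and turns the commanded pose from where the row before left it, along the tool's axes as they then stand; what a row does not reach is not made up. Full scale, the value 1, is 20 cm for a shift and pi rad for a turn. A row lasts 1/12 s, in which the tool goes at most 41.7 mm and 7.16 degrees, less where a joint would pass 70% of its speed; a pose out of reach is approached as far as the arm can. A call with a number of a shift or a turn outside -1 to 1 is refused whole. A call with a gripper value outside its range is refused whole. The fingers move at their own pace and stop on an object; the grip force is fixed at half the most. Time passes only in rows, so rows that do not move let the fingers close, or fill a call up. It gives the time, the measured TCP pose, the force, the opening and the grip force at its end, in the units of the state.
- bot.get_obs(): the state, without advancing time (a new reading comes with each control period).
- camera(name): name is "scene" or "side" or "wrist"; returns (picture, depth): 384x512x3 uint8, red, green, blue; 384x512 float32, m along the optical axis (not along the pixel's ray), 0 where there is no reading.
- get_calibration(name): a dict with "fov_y" (degrees; the focal length in pixels is half the picture's height over the tangent of half this angle, whatever the lens; pixels are square), "cx", "cy" (the principal point, pixels), "dist_coeffs" ([k1, k2, p1, p2, k3] as OpenCV has them; the pictures are not rectified), "rvec" (rotation vector, rad) and "tvec" (3), from world to camera coordinates, as OpenCV has them. Camera axes: x right, y down, z forward; pixel columns grow to the right and rows downward; lengths in m; the calibration is good to about 2 mm. A picture is of the moment at which its call begins: read the wrist's pose just before it. get_calibration takes no time and is no camera call; for the wrist camera it gives the pose at the moment of the call.
- bot.job_done(): hands the job in; it is judged then, once.
The state is a dict: "clock": time; "joint_pos": joint angles; "joint_vel": joint speeds; "tau": joint torques, N m; "eef_pos": TCP position; "tool_rot": TCP orientation; "ft_force": force on the tool from outside, world axes, zero at the start; "ft_torque": the same for the moment, N m; "grip_width": finger opening in m; "grasp_force": force on a finger pad.
Only numpy, scipy, OpenCV 4.12 (cv2) and the standard library are available. Lean on these libraries where they do the work, as an engineer would, in place of code of your own. Each camera call takes 0.05 s, during which the arm holds its last target. There are 200 camera calls.

TASK

Before the hinge line is marked across them, the four small ring cases must stand square and in one straight line against the bar of the bench stop. Take the straightedge by its wooden grip and push the row back with its long edge, touching the cases with nothing else, until all four are pressed against the bar together, firmly enough that none is loose but gently, so that no case is marked. Then lay the straightedge down flat on the bench, well clear in front of the row, and leave everything else as it is.

Things in the scene. Friction and masses are not known exactly. Their poses are not given: they have to be found in the camera images.
- case1: One of four equal small ring cases in a row: dark brown box with tan edge trim, 50 mm deep (x), 48 wide (y), 40 high, about 90 g, loose. Origin: centre of the underside; z up; x points to the stop when it stands square. case1 is at the right-hand end seen from the robot, case4 at the left. More than 10 N on any one case marks its covering.
- case2: Like case1, next in the row to its left.
- case3: Like case1, third in the row.
- case4: Like case1, at the left-hand end of the row.
- straightedge: Aluminium straightedge, loose, about 300 g, flat on the bench between robot and row. Plate 300 mm long (y), 60 wide (x), 6 thick; both long edges are straight and alike, 30 mm from the centre line. Along the centre line stands a wooden grip: 110 mm long (y), 16 thick (x), from 6 to 40 mm above the underside. Origin: centre of the underside; z up.
- stop: Fixed bench stop behind the row. Origin: on the bench at the middle of its base strip, between two black thumb-screws; y along it, x away from the cases. Its rigid aluminium bar (340 mm long, 18 thick, 37 high) does not give. The screws are tight but each end was set by hand: the bar's face to the cases is at x = -45 to -69 mm at mid-length and up to 0.03 rad off parallel to y; not measured.
- fittings_box: Bystander, to be left alone: clear plastic box of brass fittings, 85 x 55 x 26 mm, loose, beyond one end of the row. Origin: centre of the underside.
- weight: Bystander, to be left alone: dark cast-iron paperweight with a knob, 54 mm across, 48 mm high, loose, beyond one end of the row. Origin: centre of the underside.
- hammer: Bystander, to be left alone: small hammer, 240 mm long, loose, lying at the right-hand side. Origin: middle of its length, at the underside.
- tool_pot: Bystander, to be left alone: black pot of pens and scissors, 72 mm across, 170 mm high, loose, at the left-hand side. Origin: centre of the underside.
- glue_bottle: Bystander, to be left alone: metal bottle with a white cap, 58 mm across, 150 mm high, loose, at the left-hand side. Origin: centre of the underside.
- lid_panel: Bystander, to be left alone: black lid panel, 150 x 90 x 18 mm, loose, at the right-hand side. Origin: centre of the underside.

How it is judged:
By the outcome, as a careful person would: the job done as asked, in the order asked, and still so for the second after the job is handed in, with the robot touching nothing.
It also fails if it takes over 64 s, if anything falls off the work surface, if the arm or the gripper's body presses on something with over 40 N, if the wrist force passes 120 N, or if a joint passes its speed limit or range.

## Working session

There is one attempt and no reset: what is moved stays moved. The work goes in short steps, Python scripts to look and compute and a tool call to move; the robot and the scene stay as the last step left them, time stands still between calls to the robot, and variables do not carry over. Pictures are saved under pics/ and viewed, at most 10 in all, crops included, and the job is handed in when it is done.

Besides the shell and the picture viewer there is one more tool, called after ">>>" as a command line: name --argument value ..., lists and objects as JSON in quotes. apply_moves: Moves the arm, as the interface text tells. Its arguments: {"type":"object","properties":{"steps":{"type":"array"}},"required":["steps"]}

```bash
mkdir -p pics
cat > h.py <<'E'
import numpy as np, cv2
from workcell import bot, camera, get_calibration
def cal(n):
    c=get_calibration(n); f=192/np.tan(np.radians(c["fov_y"])/2)
    K=np.array([[f,0,c["cx"]],[0,f,c["cy"]],[0,0,1]]); R=cv2.Rodrigues(np.array(c["rvec"],float))[0]
    return K,np.array(c["dist_coeffs"],float),R,np.array(c["tvec"],float).ravel()
def cloud(n):
    C=cal(n); p,d=camera(n); K,D,R,t=C
    v,u=np.mgrid[0:384,0:512]
    q=cv2.undistortPoints(np.stack([u,v],-1).reshape(-1,1,2).astype(np.float64),K,D).reshape(384,512,2)
    P=np.dstack([q*d[...,None],d]); W=(P-t)@R
    W[d==0]=np.nan
    return p,W,C
def onplane(C,uv,z):
    K,D,R,t=C
    q=cv2.undistortPoints(np.array(uv,float).reshape(-1,1,2),K,D).reshape(-1,2)
    r=np.c_[q,np.ones(len(q))]@R; o=-R.T@t
    return o+r*((z-o[2])/r[:,2])[:,None]
def save(n,p): cv2.imwrite("pics/"+n,p[...,::-1])
E
python3 - <<'E'
from h import *
o=bot.get_obs(); print({k:np.round(v,3).tolist() for k,v in o.items()})
for n in("scene","side","wrist"):
    p,W,C=cloud(n); np.savez(n+"0.npz",p=p,W=W); save(n+"0.png",p); print(n,-C[2].T@C[3])
a=[cv2.imread(f"pics/{n}0.png") for n in("scene","wrist")]
E
```

```text
{'clock': 0.0, 'joint_pos': [0.0, 0.241, 0.004, 1.335, -0.0, 1.571], 'joint_vel': [0.002, 0.001, 0.0, -0.001, 0.0, -0.0], 'tau': [0.001, -37.232, 25.241, 0.017, 0.0, 0.0], 'eef_pos': [0.499, -0.0, 0.247], 'tool_rot': [0.707, 0.707, -0.001, -0.001], 'ft_force': [0.609, 0.065, -0.221], 'ft_torque': [0.003, -0.0, 0.003], 'grasp_force': 0.0, 'grip_width': 0.086}
scene [1.29169729 0.54194087 0.91625043]
side [-0.09640024 -0.80261838  1.1969166 ]
wrist [0.49959207 0.08173184 0.3726493 ]
```

View pics/scene0.png

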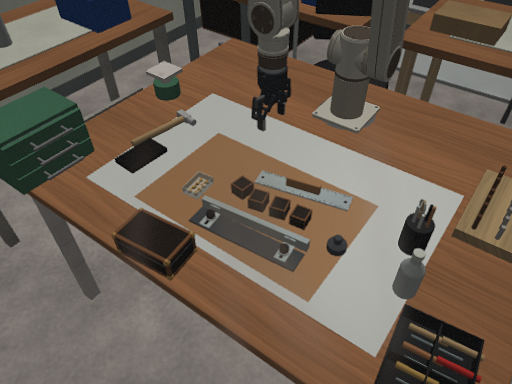

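View pics/wrist0.png

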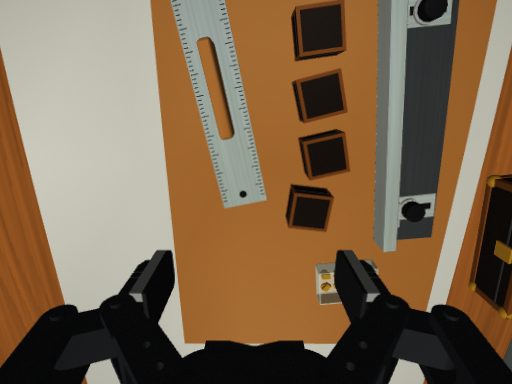

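The scene view shows the straightedge at about (303,190), between the robot and the four cases at (242,187) to (300,215). The bar is behind them, the fittings box is at (198,184) and the weight at (337,244). The wrist view has x to the right and y up, with the bar's face near column 380, the cases in columns 290–350 and the grip at (215,88). Next I'll measure poses from the wrist and scene depth.

Run:
```python
import numpy as np, cv2
for n in("wrist","scene","side"):
    Z=np.load(n+"0.npz");W=Z["W"]
    P=W.reshape(-1,3);P=P[np.isfinite(P).all(1)]
    roi=(P[:,0]>.3)&(P[:,0]<.75)&(abs(P[:,1])<.36)
    P=P[roi]
    print(n,"bench z",np.median(P[abs(P[:,2])<.015,2]))
    T=P[(P[:,2]>.031)&(P[:,2]<.055)]
    g=np.round((T[:,:2]-[.3,-.36])/.002).astype(int)
    im=np.zeros((240,370),np.uint8); im[g[:,0],g[:,1]]=255
    im=cv2.morphologyEx(im,cv2.MORPH_CLOSE,np.ones((3,3)))
    k,l,s,c=cv2.connectedComponentsWithStats(im)
    lab=l[g[:,0],g[:,1]]
    for i in range(1,k):
        if s[i,4]<60: continue
        Q=T[lab==i]; r=cv2.minAreaRect(Q[:,:2].astype(np.float32)*1000)
        print(np.round(r[0],1),np.round(r[1],1),round(r[2],1),"z",np.round(np.median(Q[:,2]),4),"x",np.round([Q[:,0].min(),Q[:,0].max()],3),"y",np.round([Q[:,1].min(),Q[:,1].max()],3))
```

```text
wrist bench z 0.0008104742357684406
[456.   91.4] [ 16.4 110.5] 12.3 z 0.0391 x [0.438 0.474] y [0.037 0.145]
[570.2 -55.1] [48.9 50. ] 82.5 z 0.0399 x [0.543 0.598] y [-0.08  -0.028]
[569. 153.] [50.5 48.9] 7.9 z 0.0398 x [0.541 0.597] y [0.125 0.179]
[574.5  85.7] [51.  48.4] 14.3 z 0.0398 x [0.544 0.605] y [0.056 0.114]
[584.9  16.9] [50.9 48.6] 13.2 z 0.04 x [0.555 0.614] y [-0.012  0.046]
[667.  35.] [ 22.9 296.8] 6.3 z 0.0364 x [0.64 0.69] y [-0.113  0.182]
scene bench z 0.0012846209598271112
[454.8  95.9] [ 19.9 110.8] 12.2 z 0.0384 x [0.436 0.474] y [0.04 0.15]
[567.9 154.7] [54.8 49.6] 7.9 z 0.0401 x [0.538 0.595] y [0.128 0.182]
[569.3 -52.9] [51.6 50.7] 81.5 z 0.0393 x [0.543 0.596] y [-0.081 -0.026]
[573.8  87.1] [51.9 50. ] 11.4 z 0.0398 x [0.544 0.603] y [0.059 0.116]
[584.1  18.8] [51.6 49.4] 12.5 z 0.0396 x [0.557 0.614] y [-0.009  0.048]
[592.6 288.5] [22.4 23.1] 54.8 z 0.0463 x [0.579 0.604] y [0.277 0.3  ]
[664.3  59. ] [ 25.8 342.8] 6.2 z 0.0363 x [0.633 0.692] y [-0.111  0.23 ]
side bench z 0.0028753541494632314
[457.1  88.6] [ 19.1 107.5] 11.9 z 0.0406 x [0.438 0.473] y [0.037 0.141]
[572.6 -58.1] [53.4 53.5] 81.5 z 0.0412 x [0.544 0.598] y [-0.085 -0.03 ]
[571. 149.] [49.9 49.3] 6.4 z 0.0413 x [0.544 0.597] y [0.122 0.171]
[577.7  82.7] [53.1 47. ] 11.1 z 0.0416 x [0.547 0.608] y [0.057 0.108]
[587.6  15.1] [53.2 49.2] 11.3 z 0.0413 x [0.558 0.616] y [-0.014  0.039]
[659.1 102.3] [ 22.2 181.2] 7.5 z 0.0383 x [0.638 0.679] y [0.013 0.191]
[677.6 -51.3] [ 23.7 126.8] 7.1 z 0.0383 x [0.658 0.693] y [-0.115  0.012]
```

Run:
```python
import numpy as np
for n in("wrist","scene"):
    W=np.load(n+"0.npz")["W"].reshape(-1,3); P=W[np.isfinite(W).all(1)]
    T=P[(P[:,2]>.033)&(P[:,2]<.042)&(P[:,0]>.62)&(P[:,0]<.72)&(P[:,1]>-.12)&(P[:,1]<.23)]
    for side in(-1,1):
        ys=np.arange(-.10,.21,.006);L=[]
        for y in ys:
            q=T[abs(T[:,1]-y)<.004]
            if len(q)>4: L.append((y,q[:,0].min() if side<0 else q[:,0].max()))
        L=np.array(L)
        for _ in range(4):
            c=np.polyfit(L[:,0],L[:,1],1);r=L[:,1]-np.polyval(c,L[:,0]);L=L[abs(r)<max(2*r.std(),.0005)]
        print(n,side,"x at y=.05",np.polyval(c,.05).round(4),"yaw",-np.arctan(c[0]).round(4),r.std().round(5),len(L))
    if n=="wrist":
        B=P[(P[:,2]>.012)&(P[:,2]<.033)&(P[:,1]<-.09)&(P[:,1]>-.26)&(P[:,0]>.5)&(P[:,0]<.66)]
        print("box",B.min(0),B.max(0))
    G=P[(P[:,2]>.0035)&(P[:,2]<.012)&(P[:,0]>.38)&(P[:,0]<.535)&(P[:,1]>-.15)&(P[:,1]<.3)]
    import cv2
    print("plate",cv2.minAreaRect((G[:,:2]*1000).astype(np.float32)))
```

```text
wrist -1 x at y=.05 0.6546 yaw 0.1143 0.00028 42
wrist 1 x at y=.05 0.6727 yaw 0.1081 0.00032 43
box [ 0.59062739 -0.20934249  0.01201557] [ 0.62888094 -0.1510377   0.02758574]
plate ((474.82952880859375, 72.55010986328125), (89.88587951660156, 257.3149108886719), 12.163784980773926)
scene -1 x at y=.05 0.6546 yaw 0.11 0.00121 51
scene 1 x at y=.05 0.6725 yaw 0.1081 0.00061 39
plate ((456.4920654296875, 74.42704772949219), (449.323486328125, 152.218505859375), 89.63832092285156)
```

>>> apply_moves --steps '[[[0.12,-0.06,0],[0,0,0],1],[[0.12,-0.06,0],[0,0,0],1],[[0.12,-0.05,0],[0,0,0],1],[[0.1,-0.0475,0],[0,0,0],1],[[0,0,0.15],[0,0,-0.034],1],[[0,0,0.15],[0,0,-0.034],1],[[0,0,0.15],[0,0,0],1],[[0,0,0.15],[0,0,0],1]]'

```text
clock: 0.82
eef_pos: [0.4562, 0.0923, 0.1272]
tool_rot: [0.627, 0.779, 0.0, 0.0]
ft_force: [0.7, -0.5, -0.7]
grip_width: 0.0854
grasp_force: 0.0
```

>>> apply_moves --steps '[[[0,0,0.15],[0,0,0],1],[[0,0,0.15],[0,0,0],1],[[0,0,0.12],[0,0,0],1],[[0,0,0.07],[0,0,0],1],[[0,0,0],[0,0,0],1],[[0,0,0],[0,0,0],0],[[0,0,0],[0,0,0],0],[[0,0,0],[0,0,0],0]]'

```text
clock: 1.48
eef_pos: [0.4578, 0.0923, 0.0317]
tool_rot: [0.628, 0.778, 0.001, 0.001]
ft_force: [0.3, 0.3, 0.8]
grip_width: 0.0516
grasp_force: 0.0
```

>>> apply_moves --steps '[[[0,0,0],[0,0,0],0],[[0,0,0],[0,0,0],0],[[0,0,0],[0,0,0],0],[[0,0,0],[0,0,0],0],[[0,0,0],[0,0,0],0],[[0,0,0],[0,0,0],0],[[0,0,0],[0,0,0],0],[[0,0,0],[0,0,0],0]]'

```text
clock: 2.15
eef_pos: [0.4571, 0.0921, 0.0313]
tool_rot: [0.628, 0.778, 0.001, 0.001]
ft_force: [-1.5, -0.4, 6.3]
grip_width: 0.0148
grasp_force: 60.4
```

>>> apply_moves --steps '[[[0,0,-0.01],[0,0,0],0],[[0,0,-0.01],[0,0,0],0],[[-0.05,0.012,0],[0,0,0],0],[[-0.08,0.025,0],[0,0,0],0],[[-0.08,0.025,0],[0,0,0.01],0],[[-0.075,0.022,0],[0,0,0.012],0],[[0,0,0],[0,0,0.0115],0],[[0,0,0],[0,0,0],0]]'

```text
clock: 2.82
eef_pos: [0.4849, 0.0382, 0.0339]
tool_rot: [0.669, 0.743, -0.0, -0.0]
ft_force: [-0.2, 0.3, -3.2]
grip_width: 0.0148
grasp_force: 59.1
```

```bash
cat > m.py <<'E'
from h import *
import sys
tag=sys.argv[1]
o=bot.get_obs(); q=o["tool_rot"]; print("t",round(o["clock"],2),np.round(o["eef_pos"],4),"yaw",round(2*np.arctan2(q[1],q[0])-np.pi/2,4),"f",np.round(o["ft_force"],2),"tq",np.round(o["ft_torque"],3))
p,W,C=cloud("wrist"); save(tag+".png",p); P=W.reshape(-1,3)
P=P[np.isfinite(P).all(1)]
def line(S,lo,hi,side):
    L=[]
    for y in np.arange(lo,hi,.005):
        s=S[abs(S[:,1]-y)<.004]
        if len(s)>3: L.append((y,s[:,0].min() if side<0 else s[:,0].max()))
    L=np.array(L)
    for _ in range(5):
        c=np.polyfit(L[:,0],L[:,1],1);r=L[:,1]-np.polyval(c,L[:,0]);L=L[abs(r)<max(1.5*r.std(),.0004)]
    return "x(.05)=%.4f yaw %.4f n%d y%.3f..%.3f"%(np.polyval(c,.05),-np.arctan(c[0]),len(L),L[0,0],L[-1,0])
ex=o["eef_pos"][0]
print("bar",line(P[(P[:,2]>.033)&(P[:,2]<.042)&(P[:,0]>.635)&(P[:,0]<.70)],-.11,.22,-1))
G=P[(P[:,2]>.0055)&(P[:,2]<.016)&(abs(P[:,0]-ex-.015)<.04)]
print("plate z",np.median(G[:,2])); print("edge",line(G,-.09,.19,1))
T=P[(P[:,2]>.034)&(P[:,2]<.05)&(P[:,0]>ex+.03)&(P[:,0]<.637)]
g=np.round((T[:,:2]-[.4,-.36])/.002).astype(int); im=np.zeros((240,370),np.uint8); im[g[:,0],g[:,1]]=255
k,l,s,c=cv2.connectedComponentsWithStats(cv2.morphologyEx(im,cv2.MORPH_CLOSE,np.ones((3,3)))); lab=l[g[:,0],g[:,1]]
for i in range(1,k):
    if s[i,4]>60:
        r=cv2.minAreaRect((T[lab==i][:,:2]*1000).astype(np.float32)); a=(r[2]+45)%90-45
        print("case",np.round(r[0],1),np.round(r[1],1),"yaw %.3f"%np.radians(a))
E
python3 m.py a
```

```text
t 2.82 [0.4849 0.0382 0.0339] yaw 0.1057 f [-0.24  0.28 -3.16] tq [ 0.003  0.039 -0.007]Traceback (most recent call last):
  File "m.py", line 17, in <module>
    print("bar",line(P[(P[:,2]>.033)&(P[:,2]<.042)&(P[:,0]>.635)&(P[:,0]<.70)],-.11,.22,-1))
                ~~~~^^^^^^^^^^^^^^^^^^^^^^^^^^^^^^^^^^^^^^^^^^^^^^^^^^^^^^^^^^^^^^^^^^^^^^^
  File "m.py", line 14, in line
    c=np.polyfit(L[:,0],L[:,1],1);r=L[:,1]-np.polyval(c,L[:,0]);L=L[abs(r)<max(1.5*r.std(),.0004)]
                 ~^^^^^
IndexError: too many indices for array: array is 1-dimensional, but 2 were indexed
```

View pics/a.png

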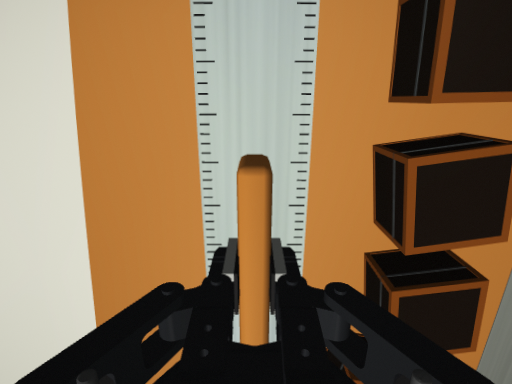

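The wrist view shows the grip held centrally at (255,250), with the plate in columns 190–320 lined up with the tool and the cases still clear to the right. I'll check the held edge's yaw.

```bash
python3 - <<'E'
s=open('m.py').read()
s=s.replace('    L=np.array(L)\n','    L=np.array(L)\n    if len(L)<6: return "none"\n').replace('cloud("wrist")','cloud(sys.argv[2])')
open('m.py','w').write(s)
E
python3 m.py a1 wrist; python3 m.py a2 scene
```

```text
t 2.87 [0.4844 0.0387 0.0339] yaw 0.1079 f [-0.63  0.22 -3.12] tq [0.003 0.033 0.036]
bar none
plate z 0.00810368376566975
edge x(.05)=0.5129 yaw 0.1004 n23 y0.060..0.170
case [561.  147.2] [35.8 38.7] yaw 0.139
case [574.6  85.6] [51.9 49.2] yaw 0.249
case [585.   17.6] [51.8 49.5] yaw 0.209
t 2.92 [0.4842 0.0391 0.0339] yaw 0.1087 f [ 0.88 -0.07 -3.18] tq [0.019 0.052 0.026]
bar x(.05)=0.6546 yaw 0.1079 n32 y-0.110..0.215
plate z 0.008508574808159534
edge x(.05)=0.5124 yaw 0.0975 n30 y-0.045..0.165Traceback (most recent call last):
  File "m.py", line 22, in <module>
    g=np.round((T[:,:2]-[.4,-.36])/.002).astype(int); im=np.zeros((240,370),np.uint8); im[g[:,0],g[:,1]]=255
                                                                                       ~~^^^^^^^^^^^^^^^
IndexError: index 408 is out of bounds for axis 1 with size 370
```

>>> apply_moves --steps '[[[0,0.01,0],[0,0,-0.0035],0],[[0,0.02,0],[0,0,0],0],[[0,0.02,0],[0,0,0],0],[[0,0.02,0],[0,0,0],0],[[0,0.02,0],[0,0,0],0],[[0,0.02,0],[0,0,0],0],[[0,0.02,0],[0,0,0],0],[[0,0.02,0],[0,0,0],0]]'

```text
clock: 3.63
eef_pos: [0.5147, 0.0432, 0.0342]
tool_rot: [0.664, 0.748, -0.0, -0.0]
ft_force: [-0.7, -0.3, -2.7]
grip_width: 0.0151
grasp_force: 59.2
```

>>> apply_moves --steps '[[[0,0.015,0],[0,0,0],0],[[0,0.015,0],[0,0,0],0],[[0,0.015,0],[0,0,0],0],[[0,0.015,0],[0,0,0],0],[[0,0.015,0],[0,0,0],0],[[0,0.015,0],[0,0,0],0],[[0,0.015,0],[0,0,0],0],[[0,0.015,0],[0,0,0],0]]'

```text
clock: 4.3
eef_pos: [0.5381, 0.046, 0.0341]
tool_rot: [0.664, 0.748, -0.0, -0.0]
ft_force: [-1.4, -0.6, -3.6]
grip_width: 0.015
grasp_force: 59.0
```

>>> apply_moves --steps '[[[0,0.015,0],[0,0,0],0],[[0,0.015,0],[0,0,0],0],[[0,0.015,0],[0,0,0],0],[[0,0.015,0],[0,0,0],0],[[0,0.015,0],[0,0,0],0],[[0,0.015,0],[0,0,0],0],[[0,0.01,0],[0,0,0],0],[[0,0,0],[0,0,0],0]]'

```text
clock: 4.97
eef_pos: [0.5589, 0.0485, 0.0345]
tool_rot: [0.664, 0.748, 0.0, 0.0]
ft_force: [-0.8, -0.2, -3.0]
grip_width: 0.0153
grasp_force: 59.1
```

```bash
sed -i 's/&(P\[:,0\]<.637)\]/\&(P[:,0]<.637+.108*(.05-P[:,1]))\&(P[:,1]<.22)\&(P[:,1]>-.14)]/' m.py; python3 m.py b scene
python3 - <<'E'
import cv2
cv2.imwrite('pics/b2.png',cv2.resize(cv2.imread('pics/b.png')[150:280,170:370],None,fx=4,fy=4))
E
```

```text
t 4.97 [0.5589 0.0485 0.0345] yaw 0.1194 f [-0.76 -0.17 -2.96] tq [-0.005  0.09  -0.015]
bar x(.05)=0.6377 yaw -0.0230 n30 y-0.065..0.190
plate z 0.009323358925912479
edge x(.05)=0.5603 yaw 0.1173 n20 y-0.080..0.165
case [614.8  20.2] [50.  48.9] yaw 0.120
case [610.1  88. ] [45.2 49.6] yaw 0.109
case [605.5 158.3] [38.9 48.9] yaw 0.118
case [621.1 -40.8] [51.  50.1] yaw 0.131
```

View pics/b2.png

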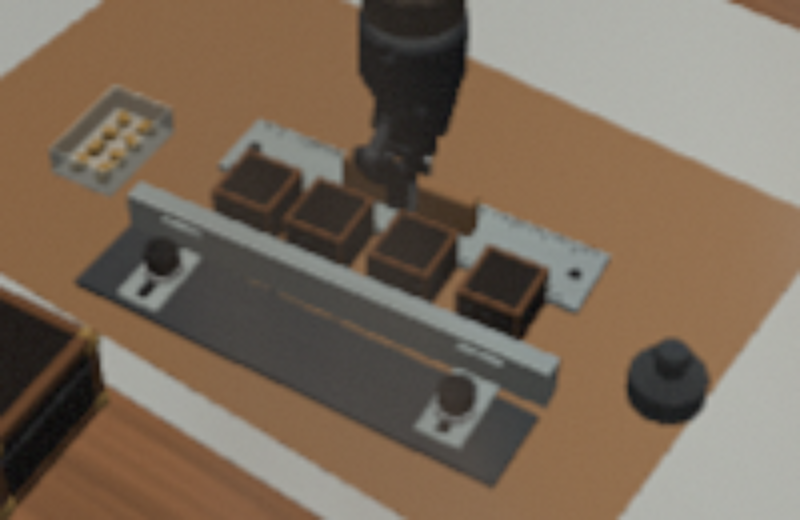

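All four cases sit flush on the edge and square, with the straightedge overlapping both ends of the row and about 15 mm left to the bar. I'll measure the gap case by case to trim the yaw.

```bash
cat > gap.py <<'E'
from h import *
for n in("scene","side"):
    p,W,C=cloud(n);P=W.reshape(-1,3);P=P[np.isfinite(P).all(1)]
    c,s=np.cos(.11),np.sin(.11); d=P-[.6546,.05,0]
    a=d[:,0]*c+d[:,1]*s; b=-d[:,0]*s+d[:,1]*c
    m=(P[:,2]>.034)&(P[:,2]<.046)&(a>-.06)&(a<.02); a=a[m];b=b[m];z=P[m,2]
    R=[]
    for y in np.arange(-.13,.14,.004):
        q=np.sort(a[abs(b-y)<.003])
        if len(q)<10: continue
        g=np.diff(q); i=g.argmax()
        if g[i]>.004 and q[i]-q[0]>.015: R.append((y,q[i],q[i+1],q[i+1]-q[i]))
    R=np.array(R)
    if len(R)<5: print(n,"few");continue
    for j in(1,2,3):
        f=np.polyfit(R[:,0],R[:,j],1)
        for _ in range(4):
            r=R[:,j]-np.polyval(f,R[:,0]);k=abs(r)<1.7*r.std();f=np.polyfit(R[k,0],R[k,j],1)
        print(n,["","caseback","bar","gap"][j],"slope %.4f at0 %.4f n%d sd %.4f"%(f[0],f[1],k.sum(),r.std()))
    print(np.round(R[:,[0,3]]*1000,1).tolist())
E
python3 gap.py
```

```text
scene caseback slope -0.0048 at0 -0.0165 n48 sd 0.0014
scene bar slope 0.0006 at0 0.0000 n48 sd 0.0012
scene gap slope 0.0043 at0 0.0165 n46 sd 0.0018
[[-110.0, 17.0], [-106.0, 17.7], [-102.0, 18.0], [-98.0, 13.5], [-94.0, 15.9], [-90.0, 16.3], [-86.0, 17.5], [-82.0, 18.4], [-78.0, 16.6], [-74.0, 15.6], [-70.0, 12.2], [-66.0, 15.1], [-62.0, 16.1], [-50.0, 16.7], [-46.0, 12.8], [-42.0, 15.6], [-38.0, 16.7], [-34.0, 16.1], [-30.0, 14.9], [-26.0, 14.6], [-22.0, 15.0], [-18.0, 16.6], [-14.0, 14.5], [-10.0, 17.8], [-6.0, 16.7], [-2.0, 20.2], [18.0, 20.0], [22.0, 15.5], [26.0, 16.9], [30.0, 15.5], [34.0, 14.4], [38.0, 15.3], [42.0, 18.7], [46.0, 18.7], [50.0, 16.7], [54.0, 14.7], [58.0, 16.6], [62.0, 18.9], [66.0, 20.5], [90.0, 16.4], [94.0, 15.2], [98.0, 14.4], [102.0, 21.7], [106.0, 17.3], [110.0, 18.7], [114.0, 15.0], [118.0, 17.5], [122.0, 17.5], [126.0, 19.4], [130.0, 18.0], [134.0, 17.8], [138.0, 17.9]]
side caseback slope -0.0103 at0 -0.0144 n23 sd 0.0051
side bar slope -0.0014 at0 0.0030 n24 sd 0.0049
side gap slope 0.0093 at0 0.0165 n24 sd 0.0036
[[-114.0, 14.1], [-110.0, 17.6], [-106.0, 16.5], [-102.0, 14.1], [-98.0, 14.0], [-94.0, 10.3], [-90.0, 16.6], [-86.0, 14.5], [-82.0, 18.8], [-78.0, 19.8], [-74.0, 15.6], [-70.0, 16.2], [-66.0, 27.7], [-54.0, 24.3], [-50.0, 15.4], [-46.0, 18.1], [-42.0, 18.5], [-38.0, 15.6], [-34.0, 10.9], [-30.0, 17.7], [-26.0, 20.2], [-22.0, 18.0], [-18.0, 15.6], [-14.0, 12.8], [-10.0, 15.1], [-6.0, 16.6]]
```

>>> apply_moves --steps '[[[0,0.01,0],[0,0,0.0018],0],[[0,0.01,0],[0,0,0],0],[[0,0.01,0],[0,0,0],0],[[0,0.01,0],[0,0,0],0],[[0,0.01,0],[0,0,0],0],[[0,0.01,0],[0,0,0],0],[[0,0,0],[0,0,0],0],[[0,0,0],[0,0,0],0]]'

```text
clock: 5.78
eef_pos: [0.5707, 0.0499, 0.0343]
tool_rot: [0.666, 0.746, 0.0, 0.0]
ft_force: [0.1, -0.4, -3.2]
grip_width: 0.0149
grasp_force: 59.1
```

```bash
cat > s.py <<'E'
from workcell import bot
import numpy as np
o=bot.get_obs(); q=o["tool_rot"]; p=np.array(o["eef_pos"])
print("t",round(o["clock"],2),p.round(4),"adv %.4f"%((p[:2]-[.6546,.05])@[np.cos(.11),np.sin(.11)]),"yaw",round(2*np.arctan2(q[1],q[0])-np.pi/2,4),"f",np.round(o["ft_force"],2),"tq",np.round(o["ft_torque"],3))
E
python3 s.py
```

```text
t 5.78 [0.5707 0.0499 0.0343] adv -0.0834 yaw 0.1137 f [ 0.1  -0.44 -3.23] tq [-0.02   0.105 -0.068]
```

>>> apply_moves --steps '[[[0,0.0025,0],[0,0,0],0],[[0,0.0025,0],[0,0,0],0],[[0,0.0025,0],[0,0,0],0],[[0,0.0025,0],[0,0,0],0],[[0,0,0],[0,0,0],0],[[0,0,0],[0,0,0],0],[[0,0,0],[0,0,0],0],[[0,0,0],[0,0,0],0]]'

```text
clock: 6.45
eef_pos: [0.5719, 0.05, 0.0342]
tool_rot: [0.666, 0.746, -0.0, -0.0]
ft_force: [-2.4, -0.2, -2.2]
grip_width: 0.0149
grasp_force: 59.1
```

```bash
python3 s.py
```

```text
t 6.45 [0.5719 0.05   0.0342] adv -0.0822 yaw 0.1137 f [-2.36 -0.25 -2.17] tq [-0.1    0.481 -0.011]
```

>>> apply_moves --steps '[[[0,0.0025,0],[0,0,0],0],[[0,0.0025,0],[0,0,0],0],[[0,0,0],[0,0,0],0],[[0,0,0],[0,0,0],0],[[0,0,0],[0,0,0],0],[[0,0,0],[0,0,0],0],[[0,0,0],[0,0,0],0],[[0,0,0],[0,0,0],0]]'

```text
clock: 7.12
eef_pos: [0.5732, 0.0502, 0.0344]
tool_rot: [0.666, 0.746, 0.0, 0.0]
ft_force: [-1.2, -0.2, -3.0]
grip_width: 0.0149
grasp_force: 59.0
```

```bash
python3 s.py
```

```text
t 7.12 [0.5732 0.0502 0.0344] adv -0.0809 yaw 0.1137 f [-1.2  -0.18 -2.98] tq [-0.048  0.284  0.034]
```

>>> apply_moves --steps '[[[0,0.0025,0],[0,0,0],0],[[0,0,0],[0,0,0],0],[[0,0.0025,0],[0,0,0],0],[[0,0,0],[0,0,0],0],[[0,0,0],[0,0,0],0],[[0,0,0],[0,0,0],0],[[0,0,0],[0,0,0],0],[[0,0,0],[0,0,0],0]]'

```text
clock: 7.78
eef_pos: [0.5738, 0.0502, 0.0343]
tool_rot: [0.666, 0.746, -0.0, -0.0]
ft_force: [-2.6, -0.1, -1.5]
grip_width: 0.0149
grasp_force: 59.3
```

```bash
python3 s.py
```

```text
t 7.78 [0.5738 0.0502 0.0343] adv -0.0803 yaw 0.1137 f [-2.64 -0.11 -1.52] tq [-0.073  0.643 -0.031]
```

>>> apply_moves --steps '[[[0,0.0025,0],[0,0,0],0],[[0,0,0],[0,0,0],0],[[0,0,0],[0,0,0],0],[[0,0,0],[0,0,0],0],[[0,0,0],[0,0,0],0],[[0,0,0],[0,0,0],0],[[0,0,0],[0,0,0],0],[[0,0,0],[0,0,0],0]]'

```text
clock: 8.45
eef_pos: [0.5746, 0.0503, 0.0343]
tool_rot: [0.666, 0.746, 0.0, 0.0]
ft_force: [-2.1, -0.5, -3.1]
grip_width: 0.0146
grasp_force: 59.1
```

```bash
python3 s.py
```

```text
t 8.45 [0.5746 0.0503 0.0343] adv -0.0795 yaw 0.1137 f [-2.07 -0.47 -3.14] tq [-0.014  0.251 -0.021]
```

>>> apply_moves --steps '[[[0,0.0025,0],[0,0,0],0],[[0,0,0],[0,0,0],0],[[0,0,0],[0,0,0],0],[[0,0.0025,0],[0,0,0],0],[[0,0,0],[0,0,0],0],[[0,0,0],[0,0,0],0],[[0,0,0],[0,0,0],0],[[0,0,0],[0,0,0],0]]'

```text
clock: 9.12
eef_pos: [0.5749, 0.0504, 0.0343]
tool_rot: [0.666, 0.746, -0.0, -0.0]
ft_force: [-5.2, -0.1, -0.2]
grip_width: 0.0147
grasp_force: 59.5
```

```bash
python3 s.py
```

```text
t 9.12 [0.5749 0.0504 0.0343] adv -0.0791 yaw 0.1137 f [-5.18 -0.14 -0.24] tq [-0.091  1.002 -0.088]
```

>>> apply_moves --steps '[[[0,0.0025,0],[0,0,0],0],[[0,0,0],[0,0,0],0],[[0,0,0],[0,0,0],0],[[0,0,0],[0,0,0],0],[[0,0,0],[0,0,0],0],[[0,0,0],[0,0,0],0],[[0,0,0],[0,0,0],0],[[0,0,0],[0,0,0],0]]'

```text
clock: 9.78
eef_pos: [0.575, 0.0504, 0.0341]
tool_rot: [0.666, 0.746, -0.001, -0.001]
ft_force: [-6.5, -0.3, -0.1]
grip_width: 0.0151
grasp_force: 59.5
```

```bash
python3 s.py; python3 gap.py | grep -v '\['
```

```text
t 9.78 [0.575  0.0504 0.0341] adv -0.0791 yaw 0.1137 f [-6.5  -0.26 -0.07] tq [-0.12  1.15 -0.06]
scene caseback slope -0.0092 at0 -0.0145 n34 sd 0.0148
scene bar slope -0.0101 at0 -0.0088 n34 sd 0.0147
scene gap slope -0.0036 at0 0.0055 n33 sd 0.0017
side caseback slope 0.1916 at0 -0.0040 n18 sd 0.0126
side bar slope 0.1999 at0 0.0065 n18 sd 0.0125
side gap slope 0.0031 at0 0.0095 n18 sd 0.0025
```

>>> apply_moves --steps '[[[0,0.0025,0],[0,0,0],0],[[0,0,0],[0,0,0],0],[[0,0,0],[0,0,0],0],[[0,0,0],[0,0,0],0],[[0,0.0025,0],[0,0,0],0],[[0,0,0],[0,0,0],0],[[0,0,0],[0,0,0],0],[[0,0,0],[0,0,0],0]]'

```text
clock: 10.55
eef_pos: [0.5751, 0.0504, 0.0339]
tool_rot: [0.666, 0.746, -0.001, -0.001]
ft_force: [-6.8, -0.3, 1.0]
grip_width: 0.015
grasp_force: 59.7
```

```bash
python3 s.py; python3 m.py c scene >/dev/null
python3 - <<'E'
import cv2
cv2.imwrite('pics/c2.png',cv2.resize(cv2.imread('pics/c.png')[165:275,190:330],None,fx=5,fy=5,interpolation=cv2.INTER_CUBIC))
E
```

```text
t 10.55 [0.5751 0.0504 0.0339] adv -0.0790 yaw 0.1137 f [-6.75 -0.3   1.  ] tq [-0.163  1.559 -0.075]
```

View pics/c2.png

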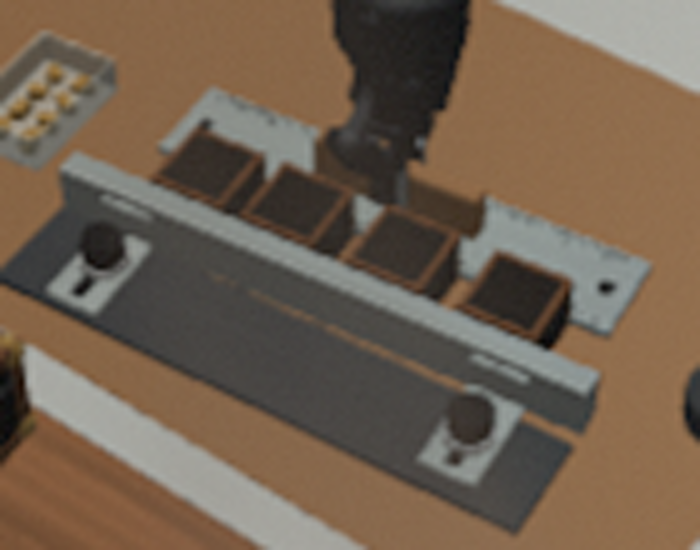

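The view shows all four cases at the bar with their tops next to it, case1 at (210,170) and case4 at (515,295). Case4's back trim looks a little more exposed, so I'll measure each case's back edge using colour plus depth.

```bash
cat > cb.py <<'E'
from h import *
for n in("scene","side"):
    A=[]
    for k in range(2):
        p,W,C=cloud(n); I=p.astype(int)
        c,s=np.cos(.11),np.sin(.11)
        # top-plane intersection at z=.04 per pixel is noise-free: rays of brown/dark (non-grey-light) pixels
        v,u=np.mgrid[140:300,100:420]; X=onplane(C,np.c_[u.ravel(),v.ravel()],.04)
        d=X-[.6546,.05,0]; a=d[:,0]*c+d[:,1]*s; b=-d[:,0]*s+d[:,1]*c
        grey=I[140:300,100:420].reshape(-1,3); br=grey.sum(1)
        A.append((a,b,br))
    a,b=A[0][:2]; br=(A[0][2]+A[1][2])/2
    from scipy.interpolate import griddata
    aa=np.arange(-.012,.012,.0005); m=(abs(a)<.02)&(abs(b)<.17)
    for nm,c0 in(("case1",-.087),("case2",-.026),("case3",.042),("case4",.113)):
        bb=c0+np.arange(-.016,.0161,.002)
        G=griddata(np.c_[a[m],b[m]],br[m],tuple(np.meshgrid(aa,bb)))
        pr=G.mean(0); print(n,nm,np.round(pr[::2]).astype(int).tolist())
E
python3 cb.py
```

```text
scene case1 [142, 142, 142, 145, 150, 159, 169, 179, 186, 190, 194, 202, 222, 252, 289, 325, 358, 382, 397, 406, 409, 410, 410, 409]
scene case2 [137, 136, 137, 139, 144, 152, 164, 175, 183, 186, 189, 197, 215, 244, 282, 322, 359, 388, 408, 418, 423, 424, 422, 420]
scene case3 [155, 155, 154, 155, 158, 165, 178, 192, 201, 203, 198, 200, 214, 246, 290, 336, 373, 401, 419, 430, 434, 433, 430, 426]
scene case4 [118, 118, 118, 119, 124, 139, 160, 181, 193, 193, 184, 181, 201, 245, 303, 356, 396, 421, 438, 447, 449, 448, 446, 444]
side case1 [63, 64, 65, 64, 59, 52, 46, 44, 48, 60, 80, 107, 143, 188, 240, 294, 343, 385, 415, 434, 444, 447, 447, 445]
side case2 [59, 59, 58, 58, 57, 55, 50, 48, 53, 63, 83, 111, 147, 190, 241, 297, 350, 395, 429, 452, 464, 467, 465, 462]
side case3 [62, 63, 63, 63, 64, 63, 63, 62, 61, 61, 63, 65, 68, 70, 74, 79, 89, 99, 110, 115, 119, 124, 135, 141]
side case4 [66, 67, 67, 68, 70, 72, 74, 76, 79, 82, 87, 95, 106, 120, 137, 157, 178, 196, 212, 226, 235, 240, 241, 239]
```

>>> apply_moves --steps '[[[0,0,-0.001],[0,0,0.0005],0],[[0,0,-0.001],[0,0,0.0005],0],[[0,0,0],[0,0,0],0],[[0,0,0],[0,0,0],0],[[0,0,0],[0,0,0],0],[[0,0,0],[0,0,0],0],[[0,0,0],[0,0,0],0],[[0,0,0],[0,0,0],0]]'

```text
clock: 11.47
eef_pos: [0.575, 0.0504, 0.0339]
tool_rot: [0.667, 0.745, -0.002, -0.001]
ft_force: [-6.3, -0.4, -1.8]
grip_width: 0.0149
grasp_force: 59.4
```

```bash
python3 s.py; python3 cb.py | grep scene
```

```text
t 11.47 [0.575  0.0504 0.0339] adv -0.0790 yaw 0.111 f [-6.34 -0.41 -1.83] tq [-0.178  1.376  0.079]
scene case1 [143, 143, 143, 145, 150, 158, 168, 178, 185, 189, 193, 202, 221, 252, 289, 326, 358, 382, 398, 406, 410, 411, 410, 409]
scene case2 [135, 135, 136, 139, 144, 153, 165, 176, 183, 186, 189, 197, 215, 244, 282, 323, 360, 389, 408, 419, 423, 424, 423, 420]
scene case3 [154, 154, 154, 155, 158, 166, 178, 193, 201, 202, 198, 200, 214, 246, 291, 336, 373, 401, 419, 430, 434, 433, 429, 425]
scene case4 [119, 119, 119, 119, 125, 138, 158, 179, 192, 193, 184, 181, 201, 245, 303, 356, 396, 422, 439, 448, 450, 448, 446, 444]
```

>>> apply_moves --steps '[[[0,0.0025,0],[0,0,0],0],[[0,0,0],[0,0,0],0],[[0,0.0025,0],[0,0,0],0],[[0,0,0],[0,0,0],0],[[0,0.0025,0],[0,0,0],0],[[0,0,0],[0,0,0],0],[[0,0,0],[0,0,0],0],[[0,0,0],[0,0,0],0]]'

```text
clock: 12.33
eef_pos: [0.5751, 0.0504, 0.0339]
tool_rot: [0.667, 0.745, -0.003, -0.002]
ft_force: [-10.1, -1.3, 1.8]
grip_width: 0.0147
grasp_force: 59.9
```

```bash
python3 s.py
```

```text
t 12.33 [0.5751 0.0504 0.0339] adv -0.0789 yaw 0.111 f [-10.08  -1.33   1.78] tq [-0.251  2.046  0.14 ]
```

>>> apply_moves --steps '[[[0,0.0025,0],[0,0,0],0],[[0,0,0],[0,0,0],0],[[0,0.0025,0],[0,0,0],0],[[0,0,0],[0,0,0],0],[[0,0,0],[0,0,0],0],[[0,0,0],[0,0,0],0],[[0,0,0],[0,0,0],0],[[0,0,0],[0,0,0],0]]'

```text
clock: 13.0
eef_pos: [0.5752, 0.0504, 0.0338]
tool_rot: [0.667, 0.745, -0.003, -0.003]
ft_force: [-10.8, 0.1, 3.6]
grip_width: 0.0152
grasp_force: 60.2
```

```bash
python3 s.py
```

```text
t 13.0 [0.5752 0.0504 0.0338] adv -0.0789 yaw 0.111 f [-10.76   0.06   3.6 ] tq [-0.213  2.431  0.135]
```

>>> apply_moves --steps '[[[0,0.0025,0],[0,0,-0.0004],0],[[0,0,0],[0,0,0],0],[[0,0.0025,0],[0,0,0],0],[[0,0,0],[0,0,0],0],[[0,0,0],[0,0,0],0],[[0,0,0],[0,0,0],0],[[0,0,0],[0,0,0],0],[[0,0,0],[0,0,0],0]]'

```text
clock: 13.67
eef_pos: [0.5753, 0.0504, 0.0336]
tool_rot: [0.666, 0.746, -0.004, -0.003]
ft_force: [-13.9, -0.7, 4.1]
grip_width: 0.015
grasp_force: 60.3
```

```bash
python3 s.py; python3 cb.py|grep scene
```

```text
t 13.67 [0.5753 0.0504 0.0336] adv -0.0788 yaw 0.112 f [-13.93  -0.69   4.11] tq [-0.309  2.811  0.01 ]
scene case1 [142, 142, 142, 144, 150, 159, 168, 178, 185, 190, 194, 203, 223, 254, 291, 327, 359, 383, 398, 406, 409, 410, 409, 409]
scene case2 [136, 135, 136, 138, 143, 152, 164, 175, 183, 185, 188, 196, 215, 244, 283, 323, 361, 390, 409, 419, 423, 424, 422, 420]
scene case3 [155, 155, 155, 155, 157, 165, 177, 192, 200, 201, 198, 200, 215, 247, 291, 336, 374, 401, 420, 430, 434, 433, 430, 426]
scene case4 [121, 121, 120, 120, 125, 139, 159, 180, 192, 192, 184, 181, 201, 245, 303, 356, 396, 422, 439, 448, 450, 448, 446, 444]
```

>>> apply_moves --steps '[[[0,-0.005,0],[0,0,0],0],[[0,-0.0075,0],[0,0,0],0],[[0,-0.01,0],[0,0,0],0],[[0,-0.01,0],[0,0,0],0],[[0,-0.02,0],[0,0,0],0],[[0,-0.04,0],[0,0,0],0],[[0,-0.06,0],[0,0,0],0],[[0,-0.06,0],[0,0,0],0]]'

```text
clock: 14.53
eef_pos: [0.5386, 0.0463, 0.0352]
tool_rot: [0.666, 0.746, 0.001, 0.001]
ft_force: [-0.8, 0.6, -3.2]
grip_width: 0.015
grasp_force: 59.2
```

>>> apply_moves --steps '[[[0,-0.08,0],[0,0,0],0],[[0,-0.1,0],[0,0,0],0],[[0,-0.1,0],[0,0,0],0],[[0,-0.1,0],[0,0,0],0],[[0,-0.08,0],[0,0,0],0],[[0,-0.04,0],[0,0,0],0],[[0,0,0],[0,0,0],0],[[0,0,0],[0,0,0],0]]'

```text
clock: 15.2
eef_pos: [0.44, 0.0352, 0.0354]
tool_rot: [0.666, 0.746, 0.001, 0.001]
ft_force: [0.9, -0.3, -2.0]
grip_width: 0.0151
grasp_force: 59.2
```

```bash
python3 s.py; python3 m.py d scene; python3 m.py dw wrist|grep plate
python3 - <<'E'
import cv2
cv2.imwrite('pics/d2.png',cv2.resize(cv2.imread('pics/d.png')[120:280,170:370],None,fx=3.5,fy=3.5,interpolation=cv2.INTER_CUBIC))
E
```

```text
t 15.2 [0.44   0.0352 0.0354] adv -0.2149 yaw 0.1118 f [ 0.93 -0.28 -1.97] tq [ 0.027 -0.048 -0.017]
t 15.2 [0.44   0.0352 0.0354] yaw 0.1118 f [ 0.93 -0.28 -1.97] tq [ 0.027 -0.048 -0.017]
bar x(.05)=0.6361 yaw 0.0001 n41 y-0.065..0.215
plate z 0.009798931681063489
edge x(.05)=0.4679 yaw 0.1093 n26 y-0.090..0.180
case [607.4 158.4] [34.9 49. ] yaw 0.102
case [614.8  88.7] [34.6 50.2] yaw 0.125
case [623.2  21. ] [34.  49.2] yaw 0.146
case [630.1 -40.4] [33.  51.1] yaw 0.124
plate z 0.009740601106505245
```

View pics/d2.png

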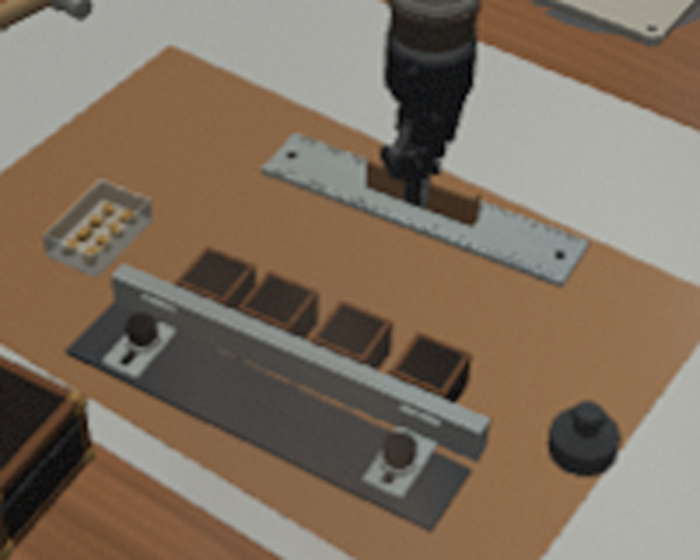

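The view shows the row straight against the bar, with the straightedge well clear in front. Now I'll lower it and release.

>>> apply_moves --steps '[[[0,0,0.005],[0,0,0],0],[[0,0,0.005],[0,0,0],0],[[0,0,0.0025],[0,0,0],0],[[0,0,0.0025],[0,0,0],0],[[0,0,0],[0,0,0],0],[[0,0,0],[0,0,0],0],[[0,0,0],[0,0,0],0],[[0,0,0],[0,0,0],0]]'

```text
clock: 15.97
eef_pos: [0.4388, 0.0351, 0.0317]
tool_rot: [0.666, 0.746, -0.0, -0.0]
ft_force: [-0.1, 0.5, -3.2]
grip_width: 0.015
grasp_force: 59.2
```

>>> apply_moves --steps '[[[0,0,0.0025],[0,0,0],0],[[0,0,0.0025],[0,0,0],0],[[0,0,0],[0,0,0],0],[[0,0,0],[0,0,0],0],[[0,0,0],[0,0,0],0],[[0,0,0],[0,0,0],0],[[0,0,0],[0,0,0],0],[[0,0,0],[0,0,0],0]]'

```text
clock: 16.63
eef_pos: [0.4389, 0.0351, 0.0313]
tool_rot: [0.666, 0.746, 0.0, 0.0]
ft_force: [-2.8, -0.5, 5.9]
grip_width: 0.0151
grasp_force: 60.5
```

>>> apply_moves --steps '[[[0,0,-0.0025],[0,0,0],0],[[0,0,0],[0,0,0],0],[[0,0,0],[0,0,0],1],[[0,0,0],[0,0,0],1],[[0,0,0],[0,0,0],1],[[0,0,0],[0,0,0],1],[[0,0,0],[0,0,0],1],[[0,0,0],[0,0,0],1]]'

```text
clock: 17.3
eef_pos: [0.4388, 0.0351, 0.0312]
tool_rot: [0.666, 0.746, 0.0, 0.0]
ft_force: [0.1, 0.2, 0.7]
grip_width: 0.0848
grasp_force: 0.0
```

>>> apply_moves --steps '[[[0,0,0],[0,0,0],1],[[0,0,0],[0,0,0],1],[[0,0,-0.02],[0,0,0],1],[[0,0,-0.1],[0,0,0],1],[[0,0,-0.15],[0,0,0],1],[[0,0,-0.15],[0,0,0],1],[[0,0,-0.15],[0,0,0],1],[[0,0,-0.15],[0,0,0],1]]'

```text
clock: 17.97
eef_pos: [0.4384, 0.035, 0.1769]
tool_rot: [0.666, 0.746, -0.0, -0.0]
ft_force: [0.7, -0.2, -0.1]
grip_width: 0.0856
grasp_force: 0.0
```

>>> apply_moves --steps '[[[0,0.1,-0.1],[0,0,0],1],[[0,0.1,-0.1],[0,0,0],1],[[0,0,-0.1],[0,0,0],1],[[0,0,0],[0,0,0],1],[[0,0,0],[0,0,0],1],[[0,0,0],[0,0,0],1],[[0,0,0],[0,0,0],1],[[0,0,0],[0,0,0],1]]'

```text
clock: 18.63
eef_pos: [0.4775, 0.0394, 0.234]
tool_rot: [0.666, 0.746, -0.001, -0.001]
ft_force: [-0.4, 0.2, -0.3]
grip_width: 0.0852
grasp_force: 0.0
```

```bash
sed -i 's/("scene","side")/("wrist","scene")/' gap.py; sed -i 's/g\[i\]>.004/g[i]>.0/' gap.py; python3 m.py e wrist
```

```text
t 18.63 [0.4775 0.0394 0.234 ] yaw 0.1118 f [-0.38  0.15 -0.33] tq [ 0.005 -0.051 -0.017]
bar x(.05)=0.6352 yaw -0.0004 n43 y-0.060..0.215
plate z 0.006094406553649607
edge x(.05)=0.4676 yaw 0.1111 n41 y-0.085..0.175
case [608.9 156.7] [33.3 48.2] yaw 0.096
case [616.7  86.7] [32.5 48. ] yaw 0.108
case [624.   18.5] [32.5 48.4] yaw 0.108
case [630.4 -40.6] [32.4 47.9] yaw 0.109
```

View pics/e.png

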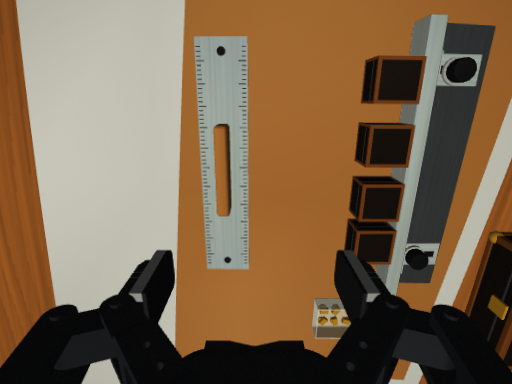

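The view shows the row straight along the bar (columns 345–425) and the straightedge flat at (222,150), well clear. I'll check case4's front edge more exactly before handing in.

Run:
```python
from h import *
for n in("wrist","scene"):
    p,W,C=cloud(n);P=W.reshape(-1,3);P=P[np.isfinite(P).all(1)]
    c,s=np.cos(.11),np.sin(.11); d=P-[.6546,.05,0]
    a=d[:,0]*c+d[:,1]*s; b=-d[:,0]*s+d[:,1]*c
    m=(P[:,2]>.035)&(P[:,2]<.046)&(a>-.07)&(a<-.02); a=a[m];b=b[m]
    for c0 in(-.088,-.028,.0415,.1125):
        ys=c0+np.arange(-.019,.0191,.003); f=np.array([a[abs(b-y)<.0025].min() for y in ys])
        k=np.polyfit(ys-c0,f,1); print(n,c0,"front mm %.2f yaw rel %.4f sd %.2f"%(np.median(f)*1e3,-k[0],(f-np.polyval(k,ys-c0)).std()*1e3))
```

```text
wrist -0.088 front mm -49.66 yaw rel 0.1826 sd 1.63
wrist -0.028 front mm -49.74 yaw rel -0.0017 sd 0.12
wrist 0.0415 front mm -49.68 yaw rel 0.0109 sd 0.10
wrist 0.1125 front mm -50.13 yaw rel -0.0209 sd 0.15
scene -0.088 front mm -48.27 yaw rel 0.0483 sd 2.70
scene -0.028 front mm -50.63 yaw rel -0.0637 sd 1.20
scene 0.0415 front mm -50.48 yaw rel -0.0211 sd 0.86
scene 0.1125 front mm -50.41 yaw rel 0.0145 sd 1.50
```

```bash
python3 -c "
from workcell import bot
print(bot.job_done())"
```

```text
the job is handed in; nothing more can be done
None
```

I handed the job in at about 18.7 s: the straightedge pressed the row against the bar at about 14 N total, evenly balanced. The front edges I could measure cleanly, cases 2 to 4, line up within about 0.5 mm. The straightedge lies flat, with its near edge about 130 mm in front of the row.

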